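Load a core into the conditioning chamber's drawer

ROBOT

A 7-joint arm with a two-finger parallel gripper is mounted at the origin on the work surface. World frame = base frame: x ahead of the robot, y to its left, z up, the work surface at z = 0. Lengths are in m, angles in rad, forces in N, time in s.
With the tool pointing down it reaches from about 0.425 to 0.925 m from the base axis. Payload 6.8 kg.
Tool frame: the origin (TCP) lies at the very end of the fingers, on their centre line; the grasp point (between the pads) lies bot.grip_depth behind it (bot.grip_depth is the distance from the TCP to the grasp point, in m); z points along the fingers, y is the line along which they close (so a half turn about z gives the same grasp; the last joint's range is limited). The gripper opens to 85 mm and grips with 20 to 120 N. Pads are 22 mm wide; open, the fingers measure 114 mm over their backs; the gripper's body (76 mm by 85 mm) begins 54 mm behind the grasp point. The pads swing forward as they close: fully open they stand 13 mm farther back than shut.
Start: joints at [1.233, 0.477, 0.022, 1.555, -0.011, 1.109, -0.083], TCP at [0.154, -0.657, 0.231] pointing down, gripper open.
Joint ranges: [-2.96, 2.96], [-0.34, 2.1], [-1.41, 1.46], [0.24, 2.44], [-1.37, 4.51], [0.17, 1.92], [-2.96, 2.96]. Speed limits (rad/s): [2.39, 2.39, 3.14, 3.14, 3.14, 3.14, 3.14].

INTERFACE

Orientations are given as a unit quaternion [w, x, y, z].
In Python, from station import bot gives the robot as it stands.
- The arm moves only by the tool send_rows, never from a script. Its arguments are lists of equal length, an entry for each row: "slide": the shift along the tool's x, y, z in mm, a list of three; "roll": the turn about the tool's z in degrees; "claw": the opening, from 0 (shut) to 1 (fully open). A call has exactly 8 rows; each row is the pose to reach, as a shift and turn from the pose commanded when the call began, along the tool's axes at that moment; what a row does not reach only later rows make up. A row lasts 1/12 s, in which the tool goes at most 41.7 mm and 7.16 degrees, less where a joint would pass 70% of its speed; a pose out of reach is approached as far as the arm can. A call with a gripper value outside its range is refused whole. The fingers move at their own pace and stop on an object; "force" is the grip in N (left out, the last holds). Time passes only in rows, so rows that repeat a pose let the fingers close, or fill a call up. It gives the time, the measured TCP pose, the force, the opening and the grip force at its end, in the units of the state.
- bot.get_obs(): the state, without advancing time (a new reading comes with each control period).
- bot.read_camera(name): name is "scene" or "top"; returns the picture (420x560x3 uint8, red, green, blue); there is no depth.
- bot.camera_model(name): a dict with "camera_matrix" (3x3 intrinsics, pixels), "camera_from_world" (4x4, takes a point from world to camera coordinates). Camera axes: x right, y down, z forward; pixel columns grow to the right and rows downward; lengths in m; the calibration is good to about 2 mm. A picture is of the moment at which its call begins. camera_model takes no time and is no camera call.
- bot.hand_in(): hands the job in; it is judged then, once.
The state is a dict: "t": time; "q": joint angles; "joint_vel": joint speeds; "joint_torque": joint torques, N m; "eef_pos": TCP position; "tool_rot": TCP orientation; "contact_force": force on the tool from outside, world axes, zero at the start; "torque": the same for the moment, N m; "gripper_width": opening from 0.0 (shut) to 1.0 (fully open); "grasp_force": force on a finger pad.
Only numpy, scipy, OpenCV 4.12 (cv2) and the standard library are available. Lean on these libraries where they do the work, as an engineer would, in place of code of your own. Each camera call takes 0.05 s, during which the arm holds its last target. There are 200 camera calls.

TASK

Load the small round asphalt core that is standing out on the bench into the conditioning chamber: pull the chamber's drawer out by its knob until it comes up against its stop, then stand the core upright on the free part of the drawer's floor, setting it down gently rather than dropping it. Leave the drawer out at its stop, since I have more to load; keep the core already at the front of it standing, and do not shift the prism, the tin or the bottle that stand near the one you take.

Things in the scene. Friction and masses are not known exactly. Their poses are not given: they have to be found in the camera images.
- chamber: Conditioning chamber: a white box fixed on the bench, 340 mm wide (its y), 280 deep (its x), 240 tall. Origin at the middle of its underside; its x points from front to back, z up; the drawer comes out along its -x. Above the drawer's front is the hood with the controls. To its left stand a mug, a mould and a balance (to 90 mm), to its right a tray of wide cores (70 mm).
- hood_edge (a point): Middle of the lower front edge of the hood, 136 mm above the bench, at x = -172 mm of the chamber (buttons and display stand 5 mm further out). The hood overhangs the closed drawer's front panel by 22 mm and rises to 240 mm, so a hand pointing straight down at the knob strikes it: lean the hand back from the chamber, 30 to 50 degrees from vertical.
- drawer (a joint): How far the drawer is pulled out, m: 0 closed, 0.150 at its stop; it starts between 0 and 0.006. It slides along the chamber's -x with about 3 N of friction and some damping (8 N s/m), and stays where it is left.
- drawer_knob (a point): Middle of the head of the drawer's knob, moving with the drawer, 85 mm above the bench, 30 mm in front of the front panel, at the middle of its width; axes as the chamber's. The head is a black cylinder 28 mm in diameter, 22 mm long, its axis along the chamber's x, on a steel neck 14 mm in diameter, 19 mm long.
- drawer_floor (a point): Middle of the drawer floor's upper face, 42 mm above the bench, moving with the drawer; axes as the chamber's. The inside is 228 mm (x) by 280 mm (y), with no partitions. Side and back walls stand 50 mm above the floor, the front panel (332 mm wide, x = -126 to -114 mm) 88 mm. At the stop the floor from x = -114 to +2 mm is clear of the hood; behind are two more specimens.
- front_space (a point): A point on the drawer's floor (axes as the chamber's, moving with the drawer), 55 mm nearer the front than the floor's middle: the line across the drawer through it, along y, runs through the middle of the part that lies open at the stop. One core already stands near this line.
- core: The core to load: a round, dark, stony asphalt cylinder, 50 mm in diameter, 60 mm tall, about 0.28 kg, standing on the bench at the chamber's right (the -y side of the world), the only round asphalt core on the bare bench. Origin at the centre of its underside, z up along its axis.
- prism: Bystander standing on the bench near the core: a sawn asphalt prism, 45 by 45 mm and 75 mm tall. Origin at the centre of its underside.
- tin: Bystander standing on the bench near the core: a closed bare metal sample tin, 60 mm in diameter, 55 mm tall. Origin at the centre of its underside.
- front_core: A round asphalt core like the one to load (50 mm diameter, 60 mm tall) that already stands in the front part of the drawer, to the left, the middle or the right, loose on the floor. It rides with the drawer. Origin at the centre of its underside.
- spray: Bystander on the bench beyond the core: a tall grey bottle, 52 mm in diameter, 170 mm tall. Origin at the centre of its underside.
Mind the look-alikes: they are no part of the job. Leave any green or purple look-alike of the core alone.

How it is judged:
On the way:
1. the drawer has been pulled out to its stop (value of joint drawer above 0.144 m), for 0.2 s.
At the end, for the whole second after the job is handed in: The drawer is out at its stop (within 6 mm of its 150 mm); the core stands upright (within 0.1 rad), at rest and flat on the drawer's floor (underside within 6 mm), inside its walls; the core that was in the front of the drawer still stands upright (within 0.1 rad) (value of joint drawer above 0.144 m and x of core in the frame of drawer_floor between -0.11 and 0.11 m and y of core in the frame of drawer_floor between -0.135 and 0.135 m and z of core in the frame of drawer_floor between -0.005 and 0.006 m and angle between each of core, front_core's own z axis and vertical below 0.1 rad and linear speed of core below 0.03 m/s); the robot touches nothing.
It fails at once if the core already in the front of the drawer is tipped (leans more than 0.25 rad) (angle between front_core's own z axis and vertical above 0.25 rad).
It fails at once if the core is dropped or rammed into the drawer (more than 60 N between core and chamber) (contact force between core and chamber above 60 N).
It fails at once if the prism, the tin or the bottle by the core is shifted by more than 30 mm (distance of any of prism, tin, spray from where it was at the start of the episode above 0.03 m).
It also fails if it takes over 64 s, if anything falls off the work surface, if the arm or the gripper's body presses on something with over 40 N, if the wrist force passes 120 N, or if a joint passes its speed limit or range.

## Working session

There is one attempt and no reset: what is moved stays moved. The work goes in short steps, Python scripts to look and compute and a tool call to move; the robot and the scene stay as the last step left them, time stands still between calls to the robot, and variables do not carry over. Pictures are saved under pics/ and viewed, at most 10 in all, crops included, and the job is handed in when it is done.

Besides the shell and the picture viewer there is one more tool, called after "Call:" in YAML: its name, and indented under it one key for each argument. send_rows: Moves the arm, as the interface text tells. Its arguments: {"type":"object","properties":{"slide":{"type":"array","items":{"type":"array","items":{"type":"number"}}},"roll":{"type":"array","items":{"type":"number"}},"claw":{"type":"array","items":{"type":"number"}},"force":{"type":"number"}},"required":["slide","roll","claw"]}

```bash
mkdir -p pics; ls; python3 - <<'E'
from station import bot
import cv2,json,numpy as np
np.set_printoptions(precision=4,suppress=True)
o=bot.get_obs(); print(o, bot.grip_depth)
for n in("scene","top"):
    im=bot.read_camera(n); cv2.imwrite(f"pics/{n}0.png",im[:,:,::-1]); np.save(f"pics/{n}0.npy",im)
    m=bot.camera_model(n); print(n,np.array(m["camera_matrix"]),np.array(m["camera_from_world"]))
E
```

```text
pics
{'t': 0.0, 'q': array([ 1.2329,  0.4778,  0.0223,  1.5565, -0.0115,  1.1093, -0.0831]), 'joint_vel': array([-0.0017, -0.0011, -0.0021, -0.0007, -0.0005, -0.0005,  0.0007]), 'joint_torque': array([  0.0003, -59.6452,   1.6084, -28.12  ,   0.0126,   0.0092,
        -0.    ]), 'eef_pos': array([ 0.1536, -0.6567,  0.2303]), 'tool_rot': array([-0.0009,  0.9934,  0.1147, -0.0002]), 'contact_force': array([ 0.2924,  1.1697, -0.4169]), 'torque': array([ 0.0539, -0.0122, -0.0253]), 'grasp_force': 0.0, 'gripper_width': 1.002665214302891} 0.0187
scene [[503.1851   0.     272.8119]
 [  0.     503.1851 208.6976]
 [  0.       0.       1.    ]] [[-0.655  -0.7556  0.0091  0.316 ]
 [-0.7181  0.6187 -0.3187  0.5276]
 [ 0.2352 -0.2153 -0.9478  1.0857]
 [ 0.      0.      0.      1.    ]]
top [[489.4899   0.     275.4213]
 [  0.     489.4899 213.7616]
 [  0.       0.       1.    ]] [[-0.0154 -0.9998  0.0082 -0.1024]
 [-0.998   0.0148 -0.0609  0.608 ]
 [ 0.0608 -0.0091 -0.9981  1.3422]
 [ 0.      0.      0.      1.    ]]
```

View pics/scene0.png

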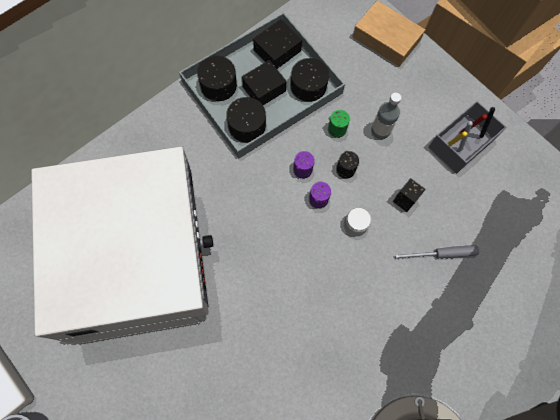

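View pics/top0.png

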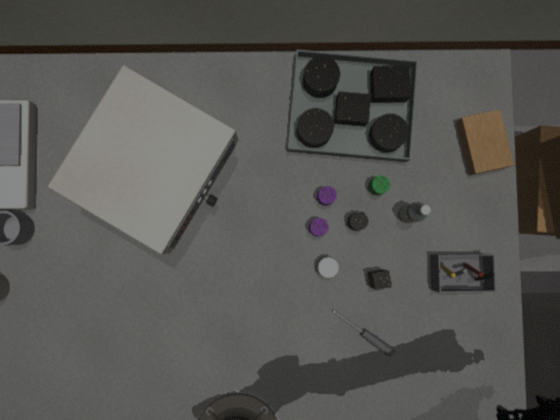

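The scene view shows the knob at about (208,241), the black core at (347,164), the tin at (358,221), the prism at (409,194) and the bottle at (385,118). In the top view they are at (212,200), (358,221), (328,268), (380,279) and (408,211). The purple and green look-alikes stand left of and above the core.

```bash
cat > h.py <<'E'
from station import bot
import cv2,numpy as np
np.set_printoptions(precision=4,suppress=True)
def cam(n):
    m=bot.camera_model(n); return np.array(m["camera_matrix"]),np.array(m["camera_from_world"])
def ray(n,p):
    K,T=cam(n);R=T[:3,:3];d=R.T@np.linalg.solve(K,[p[0],p[1],1.]);return -R.T@T[:3,3],d/np.linalg.norm(d)
def plane(n,p,z):
    c,d=ray(n,p);return c+d*(z-c[2])/d[2]
def tri(ps,pt):
    c1,d1=ray("scene",ps);c2,d2=ray("top",pt)
    s=np.linalg.lstsq(np.c_[d1,-d2],c2-c1,rcond=None)[0];a=c1+s[0]*d1;b=c2+s[1]*d2
    return (a+b)/2,np.linalg.norm(a-b)
def proj(n,X):
    K,T=cam(n);v=K@(T[:3,:3]@np.asarray(X)+T[:3,3]);return v[:2]/v[2]
def blob(mask,near,r=25):
    m=np.zeros_like(mask);cv2.circle(m,tuple(int(v) for v in near),r,255,-1);m&=mask
    k,l,st,c=cv2.connectedComponentsWithStats(m)
    i=max(range(1,k),key=lambda i:st[i,4]-5*np.hypot(*(c[i]-near)));return c[i],st[i]
E
python3 - <<'E'
from h import *
I={n:np.load(f"pics/{n}0.npy") for n in("scene","top")}
for n in I:
  for nm,p in dict(bench=(270,300) if n=="scene" else (280,300),core=(347,164) if n=="scene" else(358,221),knob=(208,241) if n=="scene" else(212,200)).items(): print(n,nm,I[n][p[1]-1:p[1]+2,p[0]-1:p[0]+2].max(2).ravel())
D={"scene":cv2.morphologyEx(np.uint8(I["scene"].max(2)<60)*255,cv2.MORPH_CLOSE,np.ones((3,3))),"top":cv2.morphologyEx(np.uint8(I["top"].max(2)<40)*255,cv2.MORPH_CLOSE,np.ones((3,3)))}
for nm,a,b,r in(("core",(347,164),(358,221),16),("prism",(409,194),(380,279),20),("knob",(208,241),(212,200),9)):
  ca,sa=blob(D["scene"],a,r);cb,sb=blob(D["top"],b,r);print(nm,ca,sa,cb,sb,*tri(ca,cb))
W={"scene":np.uint8(I["scene"].min(2)>190)*255,"top":np.uint8(I["top"].min(2)>105)*255}
ca,sa=blob(W["scene"],(358,221),20);cb,sb=blob(W["top"],(328,268),20);print("tin",sa,sb,*tri(ca,cb))
for n,t in(("scene",175),("top",105)):
  m=np.uint8(I[n].min(2)>t)*255
  cs,_=cv2.findContours(m,cv2.RETR_EXTERNAL,cv2.CHAIN_APPROX_NONE);c=max(cs,key=cv2.contourArea)
  q=cv2.approxPolyDP(cv2.convexHull(c),8,True)[:,0];P=np.array([plane(n,p,.24) for p in q])
  print(n,q.tolist(),"\n",P,np.linalg.norm(P-np.roll(P,-1,0),axis=1),P.mean(0))
E
```

```text
scene bench [166 167 164 163 167 163 162 166 164]
scene core [45 46 46 47 47 46 47 47 67]
scene knob [49 49 47 49 47 46 39 40 39]
top bench [96 96 98 96 96 98 94 99 96]
top core [50 41 47 47 50 56 48 46 55]
top knob [40 39 38 44 40 43 44 43 42]
core [347.0219 164.7068] [336 152  23  27 457] [349.6538 222.4615] [347 214  10  16  52] [ 0.5734 -0.3067  0.0976] 0.006123372413341018
prism [408.1394 195.184 ] [393 179  32  33 538] [372.1364 277.3727] [367 270  17  18 110] [ 0.4271 -0.3645  0.0889] 0.009938082177033415
knob [207.0965 241.6316] [201 236  12  12 114] [211.2545 200.1273] [207 196  10  10  55] [0.6415 0.0586 0.0896] 0.0022697656026088144
tin [348 208  23  22 394] [319 257  20  21 330] [ 0.4594 -0.2496  0.0637] 0.0026630378298170485
scene [[181, 147], [201, 307], [36, 335], [32, 169]] 
 [[ 0.7946 -0.0146  0.24  ]
 [ 0.5083  0.1587  0.24  ]
 [ 0.6664  0.4194  0.24  ]
 [ 0.9537  0.2464  0.24  ]] [0.3347 0.3049 0.3354 0.3057] [0.7307 0.2025 0.24  ]
top [[123, 65], [234, 129], [160, 253], [48, 187]] 
 [[ 0.9509  0.2457  0.24  ]
 [ 0.7941 -0.0152  0.24  ]
 [ 0.506   0.1588  0.24  ]
 [ 0.6632  0.4187  0.24  ]] [0.3044 0.3365 0.3038 0.3357] [0.7285 0.202  0.24  ]
```

```bash
python3 - <<'E'
from h import *
print([a for a in dir(bot) if a[0]!='_'])
I={n:np.load(f"pics/{n}0.npy") for n in("scene","top")}
k=np.ones((3,3))
D={n:cv2.morphologyEx(np.uint8(I[n].max(2)<t)*255,cv2.MORPH_CLOSE,k) for n,t in(("scene",75),("top",62))}
S={n:np.uint8((I[n].max(2).astype(int)-I[n].min(2)>35))*255 for n in I}
for nm,a,b,r,M in(("core",(347,164),(358,221),17,D),("prism",(409,194),(380,279),20,D),("purA",(304,164),(327,195),17,S),("purB",(320,194),(318,227),17,S),("green",(339,123),(380,185),17,S)):
  ca,sa=blob(M["scene"],a,r);cb,sb=blob(M["top"],b,r)
  X,e=tri(ca,cb);print(nm,sa,sb,X,round(e,4),"planes@.03",plane("scene",ca,.03)[:2],plane("top",cb,.03)[:2])
# bottle cap, light
X,e=tri((396,98),(425,210));print("cap",X,e)
z=cv2.hconcat([cv2.resize(I["scene"][90:240,280:440],None,fx=2.5,fy=2.5,interpolation=2),cv2.resize(I["top"][165:315,300:460],None,fx=2.5,fy=2.5,interpolation=2)])
cv2.imwrite("pics/crop.png",z[:,:,::-1])
E
```

```text
['PlanningError', 'camera_model', 'get_obs', 'grip_depth', 'hand_in', 'read_camera']
core [336 151  23  28 476] [345 211  23  20 356] [ 0.5834 -0.3313  0.0411] 0.0003 planes@.03 [ 0.5857 -0.336 ] [ 0.584  -0.3331]
prism [393 179  32  33 574] [365 268  26  22 463] [ 0.426  -0.3837  0.051 ] 0.0 planes@.03 [ 0.4277 -0.3934] [ 0.4244 -0.3882]
purA [294 151  21  27 376] [318 187  18  17 215] [ 0.6551 -0.2522  0.0476] 0.0023 planes@.03 [ 0.661  -0.2576] [ 0.6559 -0.2549]
purB [311 181  20  27 371] [310 218  18  18 220] [ 0.5687 -0.2277  0.0505] 0.0017 planes@.03 [ 0.5736 -0.2339] [ 0.5687 -0.2302]
green [329 110  21  27 366] [372 176  18  17 218] [ 0.6828 -0.4007  0.0427] 0.0015 planes@.03 [ 0.6873 -0.4063] [ 0.6837 -0.404 ]
cap [ 0.6013 -0.4794  0.1742] 0.001302564750118889
```

View pics/crop.png

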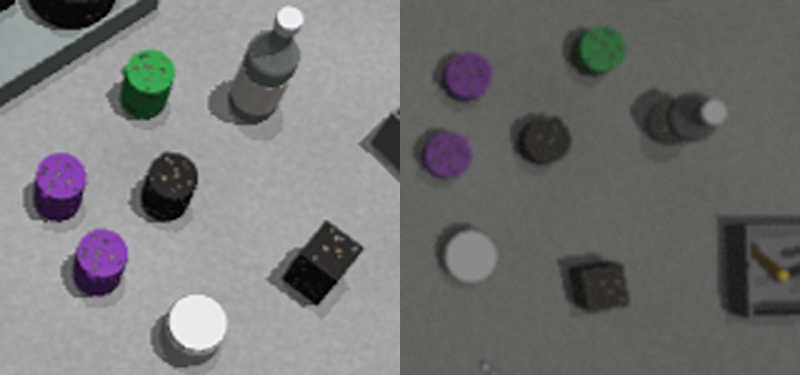

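The crop confirms a lone black round core with at least 100 mm to its neighbours, measured at (0.583, -0.332). The chamber's yaw is about 58.8° and the knob is at (0.6415, 0.0586). The moves can't tilt the hand, so I'll use one open fingertip on top of the knob to start the drawer. Once the knob is clear of the hood I'll grip it.

Call:
send_rows:
  slide:
    - [30,-27,0]
    - [60,-54,0]
    - [90,-81,0]
    - [120,-108,0]
    - [150,-135,0]
    - [180,-162,0]
    - [210,-190,0]
    - [240,-217,0]
  roll: [0,0,0,0,0,0,0,0]
  claw: [1,1,1,1,1,1,1,1]

```text
t: 0.77
eef_pos: [0.3385, -0.3892, 0.2311]
tool_rot: [-0.0, 0.993, 0.115, -0.0]
contact_force: [0.2, -0.4, -0.2]
gripper_width: 1.0
grasp_force: 0.0
```

Call:
send_rows:
  slide:
    - [30,-27,0]
    - [60,-54,0]
    - [90,-81,0]
    - [120,-108,0]
    - [150,-135,0]
    - [180,-162,0]
    - [210,-190,0]
    - [240,-217,0]
  roll: [0,0,0,0,0,0,0,0]
  claw: [1,1,1,1,1,1,1,1]

```text
t: 1.43
eef_pos: [0.5228, -0.1235, 0.2311]
tool_rot: [-0.0, 0.993, 0.115, -0.0]
contact_force: [1.2, -1.4, 0.4]
gripper_width: 0.997
grasp_force: 0.0
```

Call:
send_rows:
  slide:
    - [15,-14,0]
    - [30,-28,0]
    - [45,-42,0]
    - [60,-56,0]
    - [75,-70,0]
    - [90,-84,0]
    - [106,-97,0]
    - [106,-97,0]
  roll: [6,12,18,24,30,36,42,44.4]
  claw: [1,1,1,1,1,1,1,1]

```text
t: 2.1
eef_pos: [0.6049, -0.0018, 0.2309]
tool_rot: [-0.001, 0.963, -0.269, -0.0]
contact_force: [0.2, 0.7, 0.5]
gripper_width: 1.001
grasp_force: 0.0
```

Call:
send_rows:
  slide:
    - [0,0,25]
    - [0,0,50]
    - [0,0,75]
    - [0,0,100]
    - [0,-6,105]
    - [0,-12,110]
    - [0,-18,115]
    - [0,-18,115]
  roll: [0,0,0,0,0,0,0,0]
  claw: [1,1,1,1,1,1,1,1]

```text
t: 2.77
eef_pos: [0.6102, 0.0037, 0.1151]
tool_rot: [0.004, 0.963, -0.271, -0.003]
contact_force: [-6.3, -11.7, -4.2]
gripper_width: 0.996
grasp_force: 0.0
```

```bash
python3 - <<'E'
from h import *
o=bot.get_obs();print(o["eef_pos"],o["contact_force"])
a=bot.read_camera("scene");b=bot.read_camera("top")
z=cv2.hconcat([cv2.resize(a[170:320,150:310],None,fx=2.5,fy=2.5,interpolation=2),cv2.resize(b[130:280,140:300],None,fx=2.5,fy=2.5,interpolation=2)])
cv2.imwrite("pics/k1.png",z[:,:,::-1])
E
```

```text
[0.6102 0.0037 0.1151] [ -6.3043 -11.6954  -4.2048]
```

View pics/k1.png

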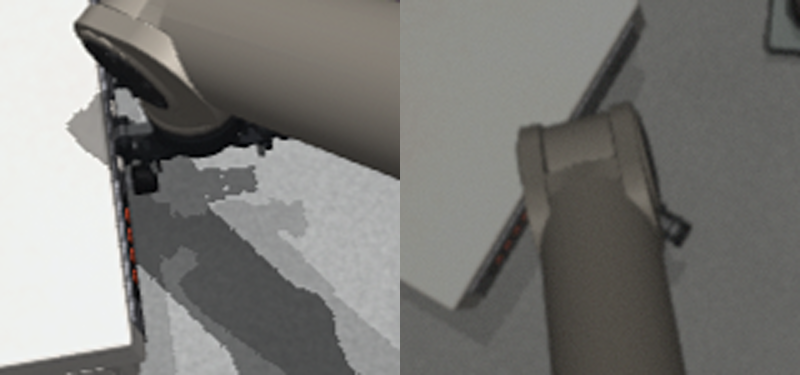

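The picture shows the wrist against the hood, with the knob just in front of it. A 13 N push-back shows a finger linkage touching the hood at axis x = -0.248. I'll back off 1 mm and lower the fingertip onto the front of the knob head.

```bash
python3 - <<'E'
from h import *
o=bot.get_obs();print(o["eef_pos"],o["contact_force"],o["torque"])
E
```

```text
[0.6102 0.0038 0.1154] [ -7.3574 -10.6835  -3.2925] [-2.0406  1.1398 -0.0558]
```

Call:
send_rows:
  slide:
    - [0,5,0]
    - [0,11,0]
    - [0,11,8]
    - [0,11,16]
    - [0,11,22]
    - [0,11,28]
    - [0,11,34]
    - [0,11,34]
  roll: [0,0,0,0,0,0,0,0]
  claw: [1,1,1,1,1,1,1,1]

```text
t: 3.53
eef_pos: [0.6061, -0.0005, 0.0806]
tool_rot: [0.0, 0.963, -0.269, -0.001]
contact_force: [-0.1, 0.6, -0.3]
gripper_width: 1.002
grasp_force: 0.0
```

Call:
send_rows:
  slide:
    - [0,0,-15]
    - [0,0,-27]
    - [0,-5,-27]
    - [0,-9,-27]
    - [0,-9,-27]
    - [0,-9,-20]
    - [0,-9,-14]
    - [0,-9,-14]
  roll: [0,0,0,0,0,0,0,0]
  claw: [1,1,1,1,1,1,1,1]

```text
t: 4.2
eef_pos: [0.61, 0.004, 0.0947]
tool_rot: [0.002, 0.963, -0.27, -0.001]
contact_force: [-3.3, -6.1, -3.4]
gripper_width: 1.003
grasp_force: 0.0
```

Call:
send_rows:
  slide:
    - [0,0,3]
    - [0,0,6]
    - [0,0,9]
    - [0,0,12]
    - [0,0,15]
    - [0,0,18]
    - [0,0,20]
    - [0,0,20]
  roll: [0,0,0,0,0,0,0,0]
  claw: [1,1,1,1,1,1,1,1]

```text
t: 4.87
eef_pos: [0.6109, 0.0036, 0.0787]
tool_rot: [0.002, 0.963, -0.271, -0.0]
contact_force: [-15.3, -9.4, 26.6]
gripper_width: 1.001
grasp_force: 12.7
```

Call:
send_rows:
  slide:
    - [0,6,0]
    - [0,12,0]
    - [0,18,0]
    - [0,24,0]
    - [0,30,0]
    - [0,36,0]
    - [0,42,0]
    - [0,42,0]
  roll: [0,0,0,0,0,0,0,0]
  claw: [1,1,1,1,1,1,1,1]

```text
t: 5.53
eef_pos: [0.5919, -0.0279, 0.0786]
tool_rot: [-0.001, 0.963, -0.269, 0.002]
contact_force: [-3.7, 1.1, 14.3]
gripper_width: 1.003
grasp_force: 7.5
```

```bash
python3 - <<'E'
from h import *
a=bot.read_camera("scene");b=bot.read_camera("top")
z=cv2.hconcat([cv2.resize(a[170:320,150:310],None,fx=2.5,fy=2.5,interpolation=2),cv2.resize(b[130:280,140:300],None,fx=2.5,fy=2.5,interpolation=2)])
cv2.imwrite("pics/k2.png",z[:,:,::-1])
E
```

```text
(no output)
```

View pics/k2.png

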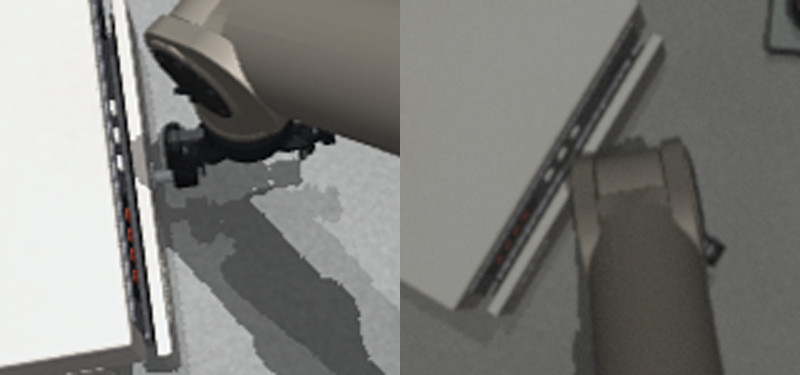

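The drawer follows the fingertip and is out about 37 mm, with a 14 N press still on the knob. I'll keep dragging.

Call:
send_rows:
  slide:
    - [0,6,1]
    - [0,13,1]
    - [0,20,1]
    - [0,27,1]
    - [0,34,1]
    - [0,41,1]
    - [0,48,1]
    - [0,55,1]
  roll: [0,0,0,0,0,0,0,0]
  claw: [1,1,1,1,1,1,1,1]

```text
t: 6.3
eef_pos: [0.565, -0.0727, 0.0783]
tool_rot: [-0.002, 0.963, -0.268, 0.003]
contact_force: [-2.5, 5.7, 18.0]
gripper_width: 0.999
grasp_force: 9.1
```

Call:
send_rows:
  slide:
    - [0,7,0]
    - [0,14,0]
    - [0,21,0]
    - [0,28,0]
    - [0,35,0]
    - [0,42,0]
    - [0,49,0]
    - [0,54,0]
  roll: [0,0,0,0,0,0,0,0]
  claw: [1,1,1,1,1,1,1,1]

```text
t: 6.97
eef_pos: [0.5365, -0.1197, 0.0783]
tool_rot: [-0.002, 0.963, -0.268, 0.003]
contact_force: [-4.8, 5.8, 20.6]
gripper_width: 1.001
grasp_force: 10.9
```

Call:
send_rows:
  slide:
    - [0,5,0]
    - [0,10,0]
    - [0,14,0]
    - [0,14,0]
    - [0,14,0]
    - [0,14,0]
    - [0,14,0]
    - [0,14,0]
  roll: [0,0,0,0,0,0,0,0]
  claw: [1,1,1,1,1,1,1,1]

```text
t: 7.63
eef_pos: [0.5262, -0.1339, 0.0751]
tool_rot: [-0.0, 0.963, -0.269, -0.0]
contact_force: [-0.2, 0.4, 1.1]
gripper_width: 1.001
grasp_force: 0.0
```

```bash
python3 - <<'E'
from h import *
a=bot.read_camera("scene");b=bot.read_camera("top");np.save("pics/s3.npy",a);np.save("pics/t3.npy",b)
z=cv2.hconcat([cv2.resize(a[150:350,130:330],None,fx=2,fy=2,interpolation=2),cv2.resize(b[130:330,110:310],None,fx=2,fy=2,interpolation=2)])
cv2.imwrite("pics/k3.png",z[:,:,::-1])
E
```

```text
(no output)
```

View pics/k3.png

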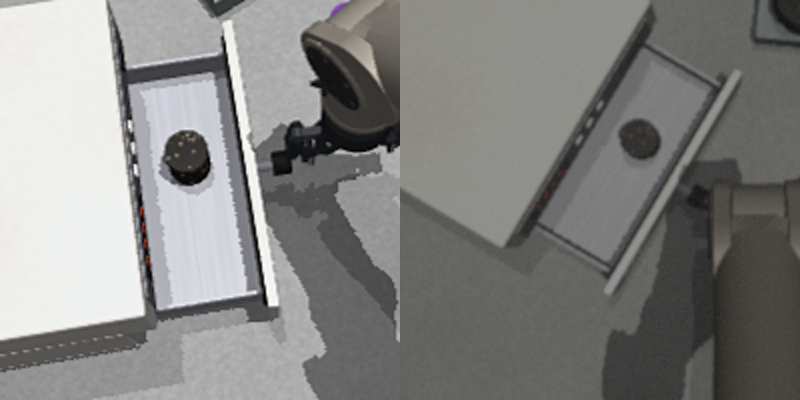

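The drawer is well out, and the core inside stands at scene pixel (223,229), about mid-width. I'll measure the opening from the panel's top edge, and the front core's position.

```bash
cat >> h.py <<'E'
O=np.array([.7379,.2160]);ex=np.array([.5186,.855]);ex/=np.linalg.norm(ex);ey=np.array([-ex[1],ex[0]])
ch=lambda X:np.array([(X[:2]-O)@ex,(X[:2]-O)@ey])
def panel(n,img,near,t):
    m=np.uint8(img.min(2)>t)*255
    k,l,st,c=cv2.connectedComponentsWithStats(m);i=l[near[1],near[0]]
    ys,xs=np.where(l==i);(cx,cy),wh,a=cv2.minAreaRect(np.c_[xs,ys].astype(np.float32));X=plane(n,(cx,cy),.13);return st[i],wh,ch(X)
E
python3 - <<'E'
from h import *
a=np.load("pics/s3.npy");b=np.load("pics/t3.npy")
print(panel("scene",a,(253,200),200));print(panel("top",b,(257,203),100))
print([b[203+j,257+j].tolist() for j in range(-3,4)])
D={n:cv2.morphologyEx(np.uint8(i.max(2)<t)*255,cv2.MORPH_CLOSE,np.ones((3,3))) for n,i,t in(("scene",a,75),("top",b,62))}
ca,sa=blob(D["scene"],(223,229),16);cb,sb=blob(D["top"],(230,199),14)
X,e=tri(ca,cb);print("front_core",sa,sb,X,e,ch(X))
E
```

```text
(array([     0,      0,    560,    420, 203665], dtype=int32), (419.0, 559.0), array([-0.3552, -0.0348]))
(array([210, 164,  72, 114, 586], dtype=int32), (7.88893461227417, 131.88241577148438), array([-0.2911,  0.0017]))
[[59, 58, 57], [107, 107, 102], [143, 145, 140], [142, 142, 140], [114, 112, 110], [66, 63, 60], [78, 77, 77]]
front_core [212 216  23  27 477] [220 190  20  20 280] [0.6432 0.0106 0.0814] 0.0019742677142442983 [-0.2247 -0.0255]
```

Call:
send_rows:
  slide:
    - [0,0,-35]
    - [0,0,-70]
    - [0,-13,-70]
    - [0,-26,-70]
    - [0,-39,-70]
    - [0,-52,-70]
    - [0,-65,-70]
    - [0,-78,-70]
  roll: [-7,-14,-21,-28,-35,-42,-49,-56]
  claw: [1,1,1,1,1,1,1,1]

```text
t: 8.4
eef_pos: [0.5668, -0.0669, 0.1453]
tool_rot: [0.0, 0.976, 0.217, 0.0]
contact_force: [-0.4, -0.6, 0.4]
gripper_width: 1.001
grasp_force: 0.0
```

Call:
send_rows:
  slide:
    - [0,0,0]
    - [0,0,0]
    - [0,0,0]
    - [0,0,0]
    - [0,0,0]
    - [0,0,30]
    - [0,0,40]
    - [0,0,40]
  roll: [-7,-14,-21,-28,-34,-34,-34,-34]
  claw: [1,1,1,1,1,1,1,1]

```text
t: 9.07
eef_pos: [0.5642, -0.0677, 0.1026]
tool_rot: [-0.002, 0.872, 0.49, -0.002]
contact_force: [-0.4, -1.0, -0.1]
gripper_width: 0.998
grasp_force: 0.0
```

```bash
python3 - <<'E'
from h import *
from scipy.spatial.transform import Rotation as R
o=bot.get_obs();r=R.from_quat(o["tool_rot"],scalar_first=True).as_matrix();print(o["eef_pos"],ch(o["eef_pos"]),r, ex,ey,o["q"])
E
```

```text
[ 0.5642 -0.0677  0.1026] [-0.3326  0.0014] [[ 0.5191  0.8547 -0.0058]
 [ 0.8547 -0.5191  0.0004]
 [-0.0027 -0.0051 -1.    ]] [0.5186 0.855 ] [-0.855   0.5186] [ 0.4368  0.5218 -0.5527  1.8903  0.3598  0.8352 -0.8489]
```

Call:
send_rows:
  slide:
    - [0,0,17]
    - [0,0,34]
    - [0,0,34]
    - [0,0,34]
    - [0,0,34]
    - [0,0,34]
    - [0,0,34]
    - [0,0,34]
  roll: [0,0,0,0,0,0,0,0]
  claw: [1,1,0.2,0.2,0.2,0.2,0.2,0.2]
  force: 30

```text
t: 9.73
eef_pos: [0.5669, -0.0671, 0.0727]
tool_rot: [0.0, 0.871, 0.491, 0.0]
contact_force: [-2.9, 1.1, 5.7]
gripper_width: 0.314
grasp_force: 29.7
```

Call:
send_rows:
  slide:
    - [-2,0,0]
    - [-4,0,0]
    - [-6,0,0]
    - [-8,0,0]
    - [-10,0,0]
    - [-12,0,0]
    - [-13,0,0]
    - [-13,0,0]
  roll: [0,0,0,0,0,0,0,0]
  claw: [0.2,0.2,0.2,0.2,0.2,0.2,0.2,0.2]

```text
t: 10.4
eef_pos: [0.5647, -0.0708, 0.0732]
tool_rot: [-0.001, 0.87, 0.493, 0.007]
contact_force: [9.6, 16.4, -5.8]
gripper_width: 0.315
grasp_force: 29.8
```

The 19 N pull-back confirms the drawer is at its stop. I'll release the knob and rise.

Call:
send_rows:
  slide:
    - [4,0,0]
    - [9,0,0]
    - [9,0,0]
    - [9,0,0]
    - [9,0,0]
    - [9,0,0]
    - [9,0,0]
    - [9,0,-20]
  roll: [0,0,0,0,0,0,0,0]
  claw: [0.31,0.31,1,1,1,1,1,1]

```text
t: 11.07
eef_pos: [0.5618, -0.0713, 0.0884]
tool_rot: [-0.002, 0.871, 0.49, -0.003]
contact_force: [-0.2, -0.7, 0.2]
gripper_width: 1.002
grasp_force: 0.0
```

Call:
send_rows:
  slide:
    - [0,0,-35]
    - [0,0,-70]
    - [0,0,-105]
    - [-20,10,-125]
    - [-44,30,-125]
    - [-76,54,-125]
    - [-108,78,-125]
    - [-108,78,-125]
  roll: [0,0,0,0,0,0,0,0]
  claw: [1,1,1,1,1,1,1,1]

```text
t: 11.73
eef_pos: [0.5741, -0.2149, 0.2158]
tool_rot: [0.002, 0.874, 0.485, -0.002]
contact_force: [-0.8, -1.6, 0.0]
gripper_width: 0.999
grasp_force: 0.0
```

```bash
python3 - <<'E'
from h import *
b=bot.read_camera("top");np.save("pics/t4.npy",b);a=bot.read_camera("scene");np.save("pics/s4.npy",a)
print(panel("top",b,(257,203),100))
# knob
D={n:np.uint8(i.max(2)<t)*255 for n,i,t in(("scene",a,60),("top",b,60))}
o=bot.get_obs();print(o["eef_pos"],o["contact_force"])
K=np.r_[O-.330*ex,.085];ps,pt=proj("scene",K),proj("top",K)
for n,p,D1 in(("scene",ps,D["scene"]),("top",pt,D["top"])):
  c,s=blob(D1,p,11);X=plane(n,c,.088);print(n,p,c,s,ch(X))
d=np.array([.583,-.332])-o["eef_pos"][:2];print("to core tool x,y mm",1e3*d@ex,-1e3*d@ey)
E
```

```text
(array([205, 164,  76, 119, 619], dtype=int32), (9.49685001373291, 136.5767822265625), array([-0.2918,  0.009 ]))
[ 0.5746 -0.2063  0.2157] [ 0.1501  1.3255 -0.3459]
scene [270.8553 231.6725] [269.6571 230.981 ] [265 225  10  13 105] [-0.3274 -0.0012]
top [258.6687 227.4744] [257.8049 227.5122] [253 222  11  12  82] [-0.3282  0.0013]
to core tool x,y mm -103.06395392296379 72.3817767718153
```

Call:
send_rows:
  slide:
    - [-20,14,0]
    - [-40,28,0]
    - [-60,42,0]
    - [-80,56,0]
    - [-103,72,20]
    - [-103,72,50]
    - [-103,72,80]
    - [-103,72,80]
  roll: [0,0,0,0,0,0,0,0]
  claw: [1,1,1,1,1,1,1,1]

```text
t: 12.5
eef_pos: [0.5798, -0.3264, 0.13]
tool_rot: [-0.005, 0.871, 0.491, -0.003]
contact_force: [-1.5, 1.0, 0.0]
gripper_width: 0.996
grasp_force: 0.0
```

```bash
python3 - <<'E'
from h import *
o=bot.get_obs();a=bot.read_camera("scene");b=bot.read_camera("top");o=bot.get_obs()
d=np.array([.583,-.332])-o["eef_pos"][:2];print(o["eef_pos"],o["contact_force"],"to core",1e3*d@ex,-1e3*d@ey)
z=cv2.hconcat([cv2.resize(a[90:240,260:420],None,fx=2.5,fy=2.5,interpolation=2),cv2.resize(b[155:305,280:440],None,fx=2.5,fy=2.5,interpolation=2)])
cv2.imwrite("pics/c1.png",z[:,:,::-1])
# refined core estimate from first pictures: top-face centre at z=.06
print(plane("scene",(349.6,159.2),.06),plane("top",(359,221),.06))
E
```

```text
[ 0.5833 -0.3271  0.1359] [-0.0045  0.5443  0.8332] to core -4.350379594784995 2.3028533548550945
[ 0.5857 -0.3392  0.06  ] [ 0.581  -0.3364  0.06  ]
```

View pics/c1.png

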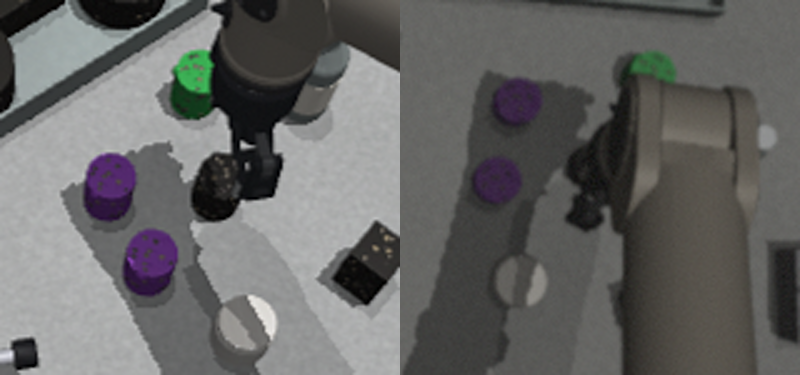

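The gripper hangs above the black core with the neighbours clear of the fingers. I'll shift about 8 mm and descend.

Call:
send_rows:
  slide:
    - [-4,3,0]
    - [-6.5,4.5,0]
    - [-6.5,4.5,0]
    - [-6.5,4.5,15]
    - [-6.5,4.5,30]
    - [-6.5,4.5,45]
    - [-6.5,4.5,60]
    - [-6.5,4.5,60]
  roll: [0,0,0,0,0,0,0,0]
  claw: [1,1,1,1,1,1,1,1]

```text
t: 13.27
eef_pos: [0.5811, -0.3357, 0.0715]
tool_rot: [-0.003, 0.871, 0.491, -0.002]
contact_force: [-1.2, 0.3, 0.6]
gripper_width: 1.0
grasp_force: 0.0
```

Call:
send_rows:
  slide:
    - [0,0,10]
    - [0,0,20]
    - [0,0,30]
    - [0,0,40]
    - [0,0,49]
    - [0,0,54]
    - [0,0,54]
    - [0,0,54]
  roll: [0,0,0,0,0,0,0,0]
  claw: [1,1,1,1,1,1,1,1]

```text
t: 13.93
eef_pos: [0.5838, -0.3369, 0.0221]
tool_rot: [-0.0, 0.871, 0.491, -0.0]
contact_force: [0.5, -0.1, -0.2]
gripper_width: 0.999
grasp_force: 0.0
```

Well positioned at (0.584, -0.337, 0.022). Next, close and lift.

Call:
send_rows:
  slide:
    - [0,0,0]
    - [0,0,0]
    - [0,0,0]
    - [0,0,0]
    - [0,0,0]
    - [0,0,0]
    - [0,0,0]
    - [0,0,0]
  roll: [0,0,0,0,0,0,0,0]
  claw: [0.8,0.6,0.4,0.4,0.4,0.4,0.4,0.4]
  force: 40

```text
t: 14.6
eef_pos: [0.5842, -0.3371, 0.0231]
tool_rot: [0.0, 0.871, 0.491, 0.0]
contact_force: [-2.1, -0.0, 5.6]
gripper_width: 0.577
grasp_force: 42.1
```

Call:
send_rows:
  slide:
    - [0,0,-10]
    - [0,0,-25]
    - [0,0,-45]
    - [0,0,-70]
    - [0,0,-95]
    - [0,0,-120]
    - [0,0,-140]
    - [0,0,-140]
  roll: [0,0,0,0,0,0,0,0]
  claw: [0.4,0.4,0.4,0.4,0.4,0.4,0.4,0.4]

```text
t: 15.27
eef_pos: [0.5865, -0.3379, 0.1683]
tool_rot: [0.004, 0.871, 0.491, 0.002]
contact_force: [0.8, -0.6, -2.5]
gripper_width: 0.578
grasp_force: 42.2
```

Call:
send_rows:
  slide:
    - [0,0,-20]
    - [20,-14,-40]
    - [42,-30,-40]
    - [65,-46,-40]
    - [88,-63,-40]
    - [112,-80,-40]
    - [136,-97,-40]
    - [160,-114,-40]
  roll: [0,0,0,0,0,0,0,0]
  claw: [0.4,0.4,0.4,0.4,0.4,0.4,0.4,0.4]

```text
t: 15.93
eef_pos: [0.5681, -0.1397, 0.2014]
tool_rot: [-0.0, 0.871, 0.491, -0.001]
contact_force: [1.7, -0.2, -3.5]
gripper_width: 0.577
grasp_force: 42.7
```

Call:
send_rows:
  slide:
    - [24,-17,0]
    - [48,-34,0]
    - [72,-51,0]
    - [96,-68,0]
    - [120,-85,0]
    - [140,-100,0]
    - [155,-112,0]
    - [155,-112,0]
  roll: [0,0,0,0,0,0,0,0]
  claw: [0.4,0.4,0.4,0.4,0.4,0.4,0.4,0.4]

```text
t: 16.6
eef_pos: [0.5523, 0.0554, 0.2019]
tool_rot: [-0.001, 0.87, 0.494, 0.0]
contact_force: [-0.1, 0.7, -3.3]
gripper_width: 0.575
grasp_force: 42.7
```

```bash
python3 - <<'E'
from h import *
bot.read_camera("top");a=bot.read_camera("scene");o=bot.get_obs();print(o["eef_pos"],ch(o["eef_pos"]),o["contact_force"],o["tool_rot"],o["grasp_force"])
cv2.imwrite("pics/p1.png",cv2.resize(a[120:360,100:340],None,fx=2,fy=2,interpolation=2)[:,:,::-1])
E
```

```text
[0.5531 0.0503 0.2016] [-0.2375  0.072 ] [ 0.7412 -0.707  -3.8287] [-0.0002  0.8708  0.4917 -0.0006] 42.723546624183655
```

View pics/p1.png

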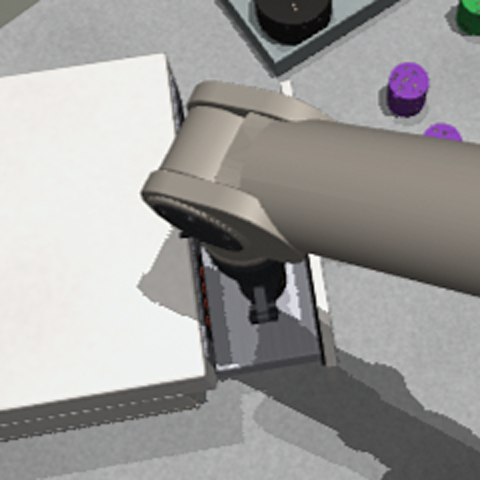

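The core hangs upright over the free left part of the drawer at chamber coordinates (-0.2375, +0.072), clear of the front core. I'll lower it in stages.

Call:
send_rows:
  slide:
    - [-2,0,10]
    - [-2,0,25]
    - [-2,0,40]
    - [-2,0,55]
    - [-2,0,70]
    - [-2,0,80]
    - [-2,0,85]
    - [-2,0,85]
  roll: [0,0,0,0,0,0,0,0]
  claw: [0.4,0.4,0.4,0.4,0.4,0.4,0.4,0.4]

```text
t: 17.37
eef_pos: [0.552, 0.0468, 0.1158]
tool_rot: [-0.0, 0.872, 0.49, -0.001]
contact_force: [0.8, 0.7, -3.4]
gripper_width: 0.577
grasp_force: 42.7
```

Call:
send_rows:
  slide:
    - [0,0,6]
    - [0,0,12]
    - [0,0,18]
    - [0,0,24]
    - [0,0,30]
    - [0,0,36]
    - [0,0,40]
    - [0,0,40]
  roll: [0,0,0,0,0,0,0,0]
  claw: [0.4,0.4,0.4,0.4,0.4,0.4,0.4,0.4]

```text
t: 18.03
eef_pos: [0.5523, 0.0477, 0.0762]
tool_rot: [-0.0, 0.871, 0.491, -0.001]
contact_force: [0.7, 0.1, -3.4]
gripper_width: 0.574
grasp_force: 42.7
```

Call:
send_rows:
  slide:
    - [0,0,1.5]
    - [0,0,3]
    - [0,0,4.5]
    - [0,0,6]
    - [0,0,7]
    - [0,0,8]
    - [0,0,9]
    - [0,0,9]
  roll: [0,0,0,0,0,0,0,0]
  claw: [0.4,0.4,0.4,0.4,0.4,0.4,0.4,0.4]

```text
t: 18.7
eef_pos: [0.5528, 0.0478, 0.0681]
tool_rot: [-0.0, 0.871, 0.491, -0.0]
contact_force: [0.1, 0.6, -3.5]
gripper_width: 0.574
grasp_force: 42.7
```

Call:
send_rows:
  slide:
    - [0,0,0.5]
    - [0,0,1]
    - [0,0,1.5]
    - [0,0,2]
    - [0,0,2.5]
    - [0,0,3]
    - [0,0,3]
    - [0,0,3]
  roll: [0,0,0,0,0,0,0,0]
  claw: [0.4,0.4,0.4,0.4,0.4,0.4,0.4,0.4]

```text
t: 19.37
eef_pos: [0.5529, 0.0478, 0.0653]
tool_rot: [0.0, 0.871, 0.491, -0.0]
contact_force: [-0.6, 0.6, -3.2]
gripper_width: 0.575
grasp_force: 42.7
```

Call:
send_rows:
  slide:
    - [0,0,0.4]
    - [0,0,0.8]
    - [0,0,1.2]
    - [0,0,1.6]
    - [0,0,2]
    - [0,0,2]
    - [0,0,2]
    - [0,0,2]
  roll: [0,0,0,0,0,0,0,0]
  claw: [0.4,0.4,0.4,0.4,0.4,0.4,0.4,0.4]

```text
t: 20.03
eef_pos: [0.5535, 0.0486, 0.065]
tool_rot: [0.0, 0.871, 0.491, 0.001]
contact_force: [-5.7, 0.2, 12.9]
gripper_width: 0.572
grasp_force: 44.3
```

The core is on the floor at TCP z = 0.065, as expected. I'll ease off 1 mm, open and rise.

Call:
send_rows:
  slide:
    - [0,0,-0.6]
    - [0,0,-1.2]
    - [0,0,-1.2]
    - [0,0,-1.2]
    - [0,0,-1.2]
    - [0,0,-1.2]
    - [0,0,-1.2]
    - [0,0,-1.2]
  roll: [0,0,0,0,0,0,0,0]
  claw: [0.5,0.55,0.6,0.65,0.7,0.8,0.9,0.9]

```text
t: 20.7
eef_pos: [0.5529, 0.0478, 0.0644]
tool_rot: [-0.0, 0.871, 0.491, -0.0]
contact_force: [-0.3, -0.3, -0.4]
gripper_width: 0.903
grasp_force: 0.0
```

Call:
send_rows:
  slide:
    - [0,0,-5]
    - [0,0,-15]
    - [0,0,-30]
    - [0,0,-50]
    - [0,0,-75]
    - [0,0,-100]
    - [0,0,-130]
    - [0,0,-150]
  roll: [0,0,0,0,0,0,0,0]
  claw: [0.9,0.9,0.9,0.9,0.9,0.9,0.9,0.9]

```text
t: 21.37
eef_pos: [0.5536, 0.0484, 0.2182]
tool_rot: [0.001, 0.871, 0.491, 0.002]
contact_force: [1.4, 0.9, 0.6]
gripper_width: 0.9
grasp_force: 0.0
```

Call:
send_rows:
  slide:
    - [-20,14,0]
    - [-45,32,0]
    - [-70,50,0]
    - [-95,68,0]
    - [-120,86,0]
    - [-145,104,0]
    - [-170,120,0]
    - [-170,120,0]
  roll: [0,0,0,0,0,0,0,0]
  claw: [0.9,0.9,0.9,0.9,0.9,0.9,0.9,0.9]

```text
t: 22.03
eef_pos: [0.5667, -0.1679, 0.215]
tool_rot: [0.002, 0.874, 0.487, -0.001]
contact_force: [-0.2, -0.7, -0.0]
gripper_width: 0.899
grasp_force: 0.0
```

```bash
python3 - <<'E'
from h import *
b=bot.read_camera("top");a=bot.read_camera("scene");o=bot.get_obs();print(o["eef_pos"],o["contact_force"])
z=cv2.hconcat([cv2.resize(a[120:345,110:460],(467,300)),cv2.resize(b[110:330,110:350],(327,300))])
cv2.imwrite("pics/end.png",z[:,:,::-1])
D={n:cv2.morphologyEx(np.uint8(i.max(2)<t)*255,cv2.MORPH_CLOSE,np.ones((3,3))) for n,i,t in(("scene",a,75),("top",b,62))}
for nm,q in(("core",np.array([-.239,.072])),("front",np.array([-.225,-.0255]))):
  X=np.r_[O+q[0]*ex+q[1]*ey,.075];ca,sa=blob(D["scene"],proj("scene",X),17);cb,sb=blob(D["top"],proj("top",X),15)
  Y,e=tri(ca,cb);print(nm,sa,sb,Y,e,ch(Y))
K=np.r_[O-.330*ex,.085]
c,s=blob(np.uint8(a.max(2)<60)*255,proj("scene",K),11);print("knob",s,ch(plane("scene",c,.088)))
E
```

```text
[ 0.5672 -0.1612  0.2151] [0.4519 0.031  0.0655]
core [224 256  23  27 469] [206 225  19  18 288] [0.5531 0.0498 0.0819] 0.0013016463394269545 [-0.2379  0.0718]
front [211 216  23  27 482] [219 190  20  19 282] [0.6444 0.013  0.0826] 0.0018765205685022989 [-0.222  -0.0253]
knob [264 225  11  13 115] [-0.3266 -0.0012]
```

View pics/end.png

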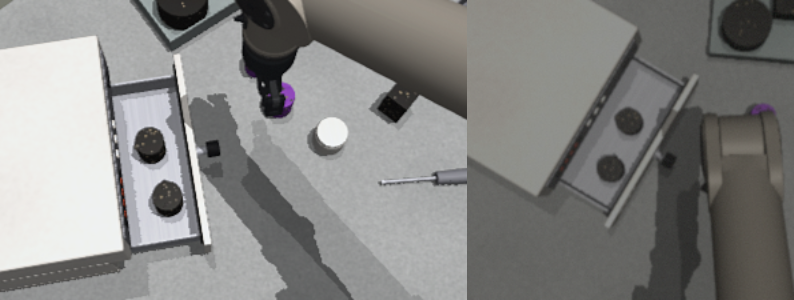

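Both cores stand upright in the drawer, at chamber (-0.238, 0.072) and (-0.222, -0.025). Their measured mid-heights, 0.082 and 0.083 m, agree. The knob has moved less than 1 mm since the pull against the stop, and the robot is clear of everything.

```bash
python3 -c "
from station import bot
print(bot.hand_in())"
```

```text
the job is handed in; nothing more can be done
None
```

The job is handed in, with no verdict returned: the drawer is out at its stop, the core stands upright on the free left part of its floor, the front core is still standing, and I saw no contact with the prism, tin or bottle (not re-measured at the end).

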